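# Advance the board carriage by one turn of the hand wheel and clamp it

## Robot

A 6-joint arm with a two-finger parallel gripper is mounted at the origin on the work surface. World frame = base frame: x ahead of the robot, y to its left, z up, the work surface at z = 0. Lengths are in m, angles in degrees, forces in N, time in s.
With the tool pointing down it reaches from about 0.4 to 0.825 m from the base axis. Payload 7 kg.
Tool frame: the origin (TCP) lies between the finger pads; the fingertips stand 19 mm ahead of it and the grasp point (between the pads) is the TCP; z points along the fingers, y is the direction in which the jaws open and shut (so a half turn about z gives the same grasp; the last joint's range is limited). The gripper opens to 85 mm and grips with 20 to 120 N. Pads are 22 mm wide; open, the fingers measure 114 mm over their backs; the gripper's body (76 mm by 85 mm) begins 54 mm behind the grasp point. The pads swing forward as they close: fully open they stand 13 mm farther back than shut.
Start: joints at [84.689, 20.546, 0.682, 0, -70.136, -16.507], TCP at [0.251, 0.627, 0.25] pointing down, gripper open.
Joint ranges: [-176.03, 176.03], [-82.01, 121.73], [-58.28, 71.71], [-173.87, 95.51], [-174.79, -0.11], [-173.66, 173.66]. Speed limits (degrees/s): [136.94, 136.94, 172.46, 180, 180, 180].

## Interface

Orientations are given as a 3x3 rotation matrix whose columns are the frame's x, y, z axes.
In Python, from rig import ctrl gives the robot as it stands. The module is installed in compiled form; this text tells all that it offers.
- The arm moves only by the tool apply_moves, never from a script. Its argument "plan" is a list of rows, each a list of 3 entries, a list of its own where there are three numbers: the closure, from 0 (fully open) to 1 (shut), then the shift along the world's x, y, z in mm, then the turn, a rotation vector about the world's x, y, z in rad. In form: [[fingers, [tx, ty, tz], [ax, ay, az]], ...]. A call has exactly 5 rows; each row is the pose to reach, as a shift and turn from the pose measured when the call began; what a row does not reach only later rows make up. A row lasts 1/12 s, in which the tool goes at most 41.7 mm and 7.16 degrees, less where a joint would pass 70% of its speed; a pose out of reach is approached as far as the arm can. A call with a gripper value outside its range is refused whole. The fingers move at their own pace and stop on an object; the grip force is fixed at half the most. Time passes only in rows, so rows that repeat a pose let the fingers close, or fill a call up. It gives the time, the measured TCP pose, the force and the opening at its end, in the units of the state.
- ctrl.sense(): the state, without advancing time (a new reading comes with each control period).
- ctrl.read_camera(name): name is "scene" or "top" or "wrist"; returns the picture (420x560x3 uint8, red, green, blue); there is no depth.
- ctrl.camera_params(name): a dict with "vertical_fov" (degrees; the focal length in pixels is half the picture's height over the tangent of half this angle, whatever the lens; pixels are square), "cx", "cy" (the principal point, pixels), "distortion" ([k1, k2, p1, p2, k3] as OpenCV has them; the pictures are not rectified), "R" (3x3) and "t" (3): a world point X has camera coordinates R X + t; the wrist camera has in their place "hand_eye" (4x4, takes a point from camera to tool coordinates, whose origin is the TCP and whose axes are the flange's). Camera axes: x right, y down, z forward; pixel columns grow to the right and rows downward; lengths in m; the calibration is good to about 2 mm. A picture is of the moment at which its call begins: read the wrist's pose just before it. camera_params takes no time and is no camera call.
- ctrl.close_job(): hands the job in, once; it reports no verdict.
Trained networks look in the newest picture that a camera, given by its name, has taken for a name from the list of things; names that differ only in an ending like _2 or _b are one class to them, and where a whole thing is asked for, a point or a joint stands for the part that bears it (a point fixed in the world has none). Each returns a list of dicts, best first, with "p" (0 to 1); they miss things now and then, are a little off and sometimes report something else, mostly with a low value. They report only what shows in the picture. A call takes as long as a camera call.
- ctrl.look_for(query, camera): "extent" ([left, top, width, height] as shares, 0 to 1, of the picture: columns of its width, rows of its height, round what is visible of it).
- ctrl.cut_out(query, camera): "pixels" (420x560 bool, what is visible of it) and "extent" ([left, top, width, height] as shares, 0 to 1, of the picture: columns of its width, rows of its height, round what is visible of it).
- ctrl.tip_of(query, camera): "position" ([column, row] as shares, 0 to 1, of the picture: columns of its width, rows of its height: a listed point, or the origin of a listed thing).
The state is a dict: "t": time; "joint_pos": joint angles; "dq": joint speeds; "joint_torque": joint torques, N m; "ee_pos": TCP position; "orientation": TCP orientation; "wrist_force": force on the tool from outside, world axes, zero at the start; "moment": the same for the moment, N m; "finger_gap": finger opening in m.
Only numpy, scipy, OpenCV 4.12 (cv2) and the standard library are available. Lean on these libraries where they do the work, as an engineer would, in place of code of your own. Each camera call takes 0.05 s, during which the arm holds its last target. There are 200 camera calls.

## Task

Move the circuit board on by one step: with closed fingertips or the outside of the fingers, push the hand wheel round clockwise (seen from above) by its upright handle, through exactly one full turn, so that the handle stops in line with the index bar on the housing where it began, without turning it backwards or running well past the bar. Only then push the clamp lever clockwise by its upright knob, fully over to its stop, and leave the wheel where it is. Do not take the handle or the knob between the fingers, leave the loose things lying about undisturbed, and finish clear of everything.

Things in the scene. Friction and masses are not known exactly. Their poses are not given: they have to be found in the camera images.
- wheel (a joint): Angle of the hand wheel in rad: 0 at the start, grows clockwise seen from above; one turn is 6.283. Level wheel on a vertical axis: bare metal rim 132 mm across (top 58 mm above the table), three spokes, one black upright handle on the rim. It turns on past the full turn, steady friction (about 2 N at the handle), no detent, stays where left; drives the carriage 16 mm per turn.
- wheel_handle (a point): Point on the axis of the wheel's upright black handle, 84 mm above the table, 60 mm from the wheel's axis. Round grip, 20 mm in diameter at 63 mm above the table widening to 24 mm at 82 mm and above, top at 104 mm; a 14 mm neck below it down to the rim. Rim, hub and spokes are lower than 61 mm: above that only the handle stands up.
- wheel_axis (a point): Point on the wheel's vertical axis, 84 mm above the table. Its x axis points horizontally towards the index bar.
- index_mark (a point): Outer end of the raised white index bar (26 x 10 mm, 6 mm high, pointing outwards) on the edge of the wheel's round grey housing (184 mm across), 91 mm from the wheel's axis, 31.5 mm above the table. The handle stands in line with it at the start and after one full turn.
- clamp (a joint): Angle of the clamp lever in rad, growing clockwise seen from above: between 0 and 0.25 at the start (open), stop at 1.5 (clamped). Level lever on a vertical pivot, about 2 N at the knob to move, stays where it is left.
- clamp_knob (a point): Point on the axis of the upright black knob at the lever's end, 78 mm above the table, 50 mm from the pivot. Round, 20 mm in diameter from 70 to 90 mm above the table (16 to 20 mm between 60 and 70), top at 95 mm; the arm (12 mm wide) lies below 56 mm. At lever angle 0 it lies along the jig's +y from the pivot, at 1.57 it would lie along +x.
- clamp_pivot (a point): Point on the lever's vertical pivot axis, 78 mm above the table; in the jig's frame at x = 40, y = 150 mm. The pivot's top is 56 mm above the table.
- jig: The fixed board-advance jig: aluminium base plate 330 x 360 mm, 12 mm thick, with the board carriage on two rods along its +x side (below 60 mm), the wheel's housing and the clamp. Origin on the table under the wheel's axis, z up; the plate spans x from -110 to 220 mm and y from -120 to 240 mm. Its x and y axes lie along the plate's edges.
- tin: Loose round aluminium tin, 42 mm across, 30 mm high, standing on the jig's plate. Origin at the centre of its underside. Leave alone.
- spool: Loose metal spool, 52 mm across, 38 mm high, standing on the jig's plate. Origin at the centre of its underside. Leave alone.
- flux: Loose small amber bottle, 40 mm across, 85 mm high, on the table beside the jig. Origin at the centre of its underside. Leave alone.
- tray: Loose grey parts tray with six compartments, 90 x 120 x 25 mm, on the table. Origin at the centre of its underside. Leave alone.
- driver: Loose screwdriver, 160 mm long, lying on the table. Leave alone.
- tweezers: Loose steel tweezers, 120 mm long, lying on the table. Leave alone.
- pliers: Loose small pliers, about 125 mm long, 16 mm high, lying on the table. Leave alone.

How it is judged:
By the outcome, as a careful person would: the job done as asked, in the order asked, and still so for the second after the job is handed in, with the robot touching nothing.
It also fails if it takes over 67 s, if anything falls off the work surface, if the arm or the gripper's body presses on something with over 40 N, if the wrist force passes 120 N, or if a joint passes its speed limit or range.

## Working session

There is one attempt and no reset: what is moved stays moved. The work goes in short steps, Python scripts to look and compute and a tool call to move; the robot and the scene stay as the last step left them, time stands still between calls to the robot, and variables do not carry over. Pictures are saved under pics/ and viewed, about 8 in all and at most 12, crops included, and the job is handed in when it is done.

Besides the shell and the picture viewer there is one more tool, called after "Emit:" as a command line: name --argument value ..., lists and objects as JSON in quotes. apply_moves: Moves the arm, as the interface text tells. Its arguments: {"type":"object","properties":{"plan":{"type":"array","items":{"type":"array"}}},"required":["plan"]}

```bash
mkdir -p pics; ls
cat > h.py <<'E'
import numpy as np, cv2
from rig import ctrl
def K(p):
    f=210/np.tan(np.radians(p['vertical_fov'])/2)
    return np.array([[f,0,p['cx']],[0,f,p['cy']],[0,0,1]])
def ray(name,uv):
    p=ctrl.camera_params(name)
    n=cv2.undistortPoints(np.array([[uv]],float),K(p),np.array(p['distortion'],float))[0,0]
    d=np.array([n[0],n[1],1.0])
    if name=='wrist':
        s=ctrl.sense();H=np.array(p['hand_eye']);R=np.array(s['orientation'])
        return np.array(s['ee_pos'])+R@H[:3,3], R@H[:3,:3]@d
    R=np.array(p['R']);t=np.array(p['t'])
    return -R.T@t, R.T@d
def at_z(name,uv,z):
    o,d=ray(name,uv); return o+d*(z-o[2])/d[2]
def tip(name,q):
    r=ctrl.tip_of(q,name)
    return [(np.array(x['position'])*[560,420],x['p']) for x in r]
E
python3 - <<'E'
from h import *
np.set_printoptions(precision=4,suppress=True)
for n in('top','scene'):
    im=ctrl.read_camera(n); cv2.imwrite(f'pics/{n}0.png',im[:,:,::-1])
    for q,z in(('wheel_handle',.084),('wheel_axis',.084),('index_mark',.0315),('clamp_knob',.078),('clamp_pivot',.078),('jig',0),('tin',.012),('spool',.012),('flux',0)):
        for uv,p in tip(n,q)[:2]: print(n,q,uv,round(p,2),at_z(n,uv,z))
s=ctrl.sense();print(s['t'],s['orientation'],s['ee_pos'],s['wrist_force'])
E
```

```text
pics
top wheel_handle [305.816 197.316] 0.81 [ 0.5807 -0.0359  0.084 ]
top wheel_axis [317.52  222.096] 0.91 [ 0.5168 -0.0582  0.084 ]
top index_mark [201.376 152.586] 0.67 [0.7364 0.2221 0.0315]
top index_mark [299.824 192.318] 0.63 [ 0.6077 -0.0265  0.0315]
top clamp_knob [243.824 185.388] 0.81 [0.6251 0.114  0.078 ]
top clamp_pivot [260.176 190.218] 0.88 [0.6094 0.0745 0.078 ]
top tin [278.488 248.388] 0.65 [0.4696 0.0403 0.012 ]
top spool [246.4   236.208] 0.91 [0.5077 0.1201 0.012 ]
top flux [305.312 198.282] 0.57 [ 0.5982 -0.0419  0.    ]
top flux [382.088 203.994] 0.49 [ 0.566  -0.2422  0.    ]
scene wheel_handle [238.    218.106] 0.75 [ 0.5878 -0.0416  0.084 ]
scene wheel_axis [235.2   196.896] 0.84 [ 0.5298 -0.0644  0.084 ]
scene index_mark [247.296 240.408] 0.58 [ 0.6065 -0.0177  0.0315]
scene clamp_knob [305.2  245.91] 0.73 [0.6244 0.1182 0.078 ]
scene clamp_pivot [287.   235.62] 0.56 [0.6063 0.0741 0.078 ]
scene clamp_pivot [243.096 240.282] 0.24 [ 0.6397 -0.0161  0.078 ]
scene tin [285.6   202.986] 0.69 [0.4637 0.0404 0.012 ]
scene spool [319.592 222.894] 0.84 [0.5056 0.1326 0.012 ]
scene flux [157.024 223.314] 0.94 [ 0.5847 -0.2493  0.    ]
1.0 [[ 0.9284 -0.3717 -0.    ]
 [-0.3717 -0.9284  0.    ]
 [-0.     -0.     -1.    ]] [0.2509 0.6266 0.2503] [-0.2259 -0.0805 -0.7702]
```

Run:
```python
import cv2
a=cv2.imread('pics/top0.png')[110:310,150:430]; cv2.imwrite('pics/topc.png',cv2.resize(a,None,fx=2.85,fy=2.85,interpolation=cv2.INTER_CUBIC))
```

```text
(no output)
```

View pics/topc.png

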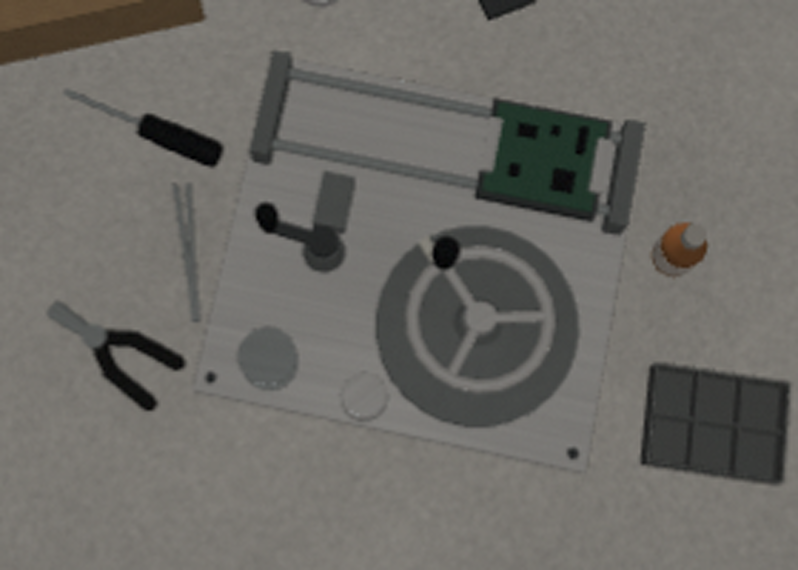

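View pics/scene0.png

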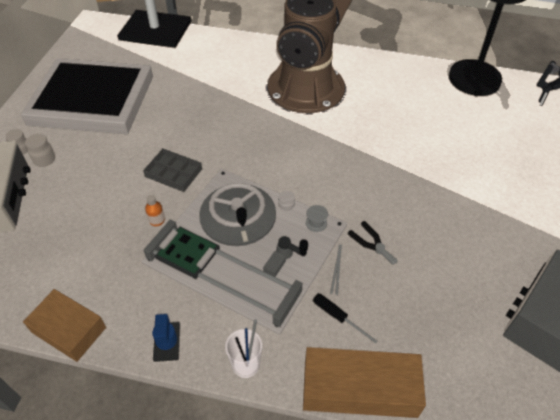

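The top view shows the wheel hub at crop (480,317), the handle at (445,250) against the white bar, and the clamp knob at (267,215) with its pivot at (322,243). The loose things stay outside both working areas. I'll move over and look with the wrist camera.

Emit:
apply_moves --plan '[[1,[18,-37,0],[0,0,0]],[1,[36,-74,0],[0,0,0]],[1,[53,-111,0],[0,0,0]],[1,[71,-148,0],[0,0,0]],[1,[89,-185,0],[0,0,0]]]'

```text
t: 1.42
ee_pos: [0.3403, 0.4399, 0.2504]
orientation: [[0.929, -0.371, 0.0], [-0.371, -0.929, 0.0], [0.0, -0.0, -1.0]]
wrist_force: [0.9, 0.9, 0.1]
finger_gap: 0.0256
```

Run:
```python
from h import *
print(ctrl.camera_params('wrist')); s=ctrl.sense(); print(s)
```

```text
{'vertical_fov': 62.279129824962325, 'cx': 281.9899098216381, 'cy': 209.96563833414316, 'distortion': array([-0.08860117,  0.        ,  0.        ,  0.        ,  0.        ]), 'hand_eye': array([[-2.34918433e-04, -9.52395778e-01, -3.04864277e-01,
         7.82954380e-02],
       [ 9.99999323e-01, -5.71153620e-04,  1.01371674e-03,
        -6.37902392e-04],
       [-1.13958388e-03, -3.04863833e-01,  9.52395267e-01,
        -1.23821061e-01],
       [ 0.00000000e+00,  0.00000000e+00,  0.00000000e+00,
         1.00000000e+00]])}
{'t': 1.4167, 'joint_pos': array([ 7.24534776e+01,  9.36831692e+00, -1.45101880e+01,  4.52992330e-03,
       -6.61017432e+01, -4.23870917e+00]), 'dq': array([-36.02855679, -22.14727727, -27.18823102,   0.17388143,
         5.52225692,  35.63932959]), 'joint_torque': array([  5.74183345, -39.93927598,  29.35288668,   6.46122649,
        -0.18566783,  -1.12791918]), 'ee_pos': array([0.34026567, 0.43985769, 0.25042533]), 'orientation': array([[ 9.28593397e-01, -3.71098739e-01,  1.72851430e-04],
       [-3.71098776e-01, -9.28593347e-01,  3.06903484e-04],
       [ 4.66171922e-05, -3.49133502e-04, -9.99999938e-01]]), 'wrist_force': array([0.89545755, 0.9287283 , 0.10879484]), 'moment': array([-0.00513796, -0.13849019,  0.04806804]), 'finger_gap': 0.025649365721937795}
```

Emit:
apply_moves --plan '[[1,[17,-34,5],[0,0,0]],[1,[34,-68,10],[0,0,0]],[1,[52,-104,14],[0,0,0]],[1,[70,-140,18],[0,0,0]],[1,[88,-175,22],[0,0,0]]]'

```text
t: 1.83
ee_pos: [0.4287, 0.263, 0.2731]
orientation: [[0.929, -0.371, 0.001], [-0.371, -0.929, 0.001], [0.0, -0.001, -1.0]]
wrist_force: [0.8, 0.1, -0.2]
finger_gap: -0.0
```

Emit:
apply_moves --plan '[[1,[17,-34,5],[0,0,0]],[1,[34,-68,10],[0,0,0]],[1,[52,-104,14],[0,0,0]],[1,[70,-140,18],[0,0,0]],[1,[88,-175,22],[0,0,0]]]'

```text
t: 2.25
ee_pos: [0.5171, 0.086, 0.2958]
orientation: [[0.929, -0.37, 0.002], [-0.37, -0.929, 0.002], [0.001, -0.002, -1.0]]
wrist_force: [1.3, 1.1, 0.0]
finger_gap: 0.0002
```

Emit:
apply_moves --plan '[[1,[15,-30,0],[0,0,0]],[1,[30,-50,0],[0,0,0]],[1,[30,-55,0],[0,0,0]],[1,[30,-55,0],[0,0,0]],[1,[30,-55,0],[0,0,0]]]'

```text
t: 2.67
ee_pos: [0.5469, 0.0308, 0.2957]
orientation: [[0.928, -0.372, 0.001], [-0.372, -0.928, 0.002], [0.001, -0.002, -1.0]]
wrist_force: [-0.8, 0.1, -0.0]
finger_gap: -0.0
```

Run:
```python
from h import *
np.set_printoptions(precision=4,suppress=True)
im=ctrl.read_camera('wrist'); cv2.imwrite('pics/w0.png',im[:,:,::-1])
n='wrist'
for q,z in(('wheel_handle',.084),('wheel_axis',.084),('index_mark',.0315),('clamp_knob',.078),('clamp_pivot',.078),('tin',.012),('spool',.012)):
    for uv,p in tip(n,q)[:2]: print(n,q,uv,round(p,2),at_z(n,uv,z))
s=ctrl.sense();print(s['t'],s['ee_pos'],s['joint_pos'],s['wrist_force'],s['finger_gap'])
```

```text
wrist wheel_handle [336.392 124.11 ] 0.82 [ 0.5804 -0.0362  0.084 ]
wrist wheel_axis [383.376 167.412] 0.82 [ 0.5242 -0.0656  0.084 ]
wrist index_mark [310.52  102.312] 0.72 [ 0.6064 -0.0238  0.0315]
wrist clamp_knob [172.312 136.206] 0.89 [0.6286 0.116  0.078 ]
wrist clamp_pivot [499.8    55.818] 0.71 [ 0.5852 -0.2059  0.078 ]
wrist clamp_pivot [224.672 140.406] 0.57 [0.6054 0.0697 0.078 ]
3.0667 [0.547  0.0316 0.296 ] [ 23.7721   6.905  -11.4032  -0.0465 -71.5453  44.5624] [ 0.2814 -0.2435 -0.4331] -0.00045563207544768296
```

View pics/w0.png

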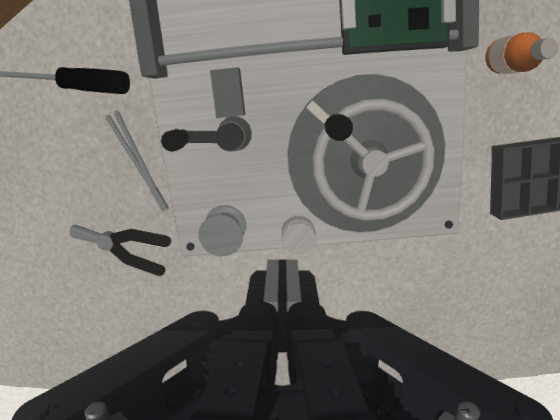

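The wrist picture shows the handle at (338,127) in line with the white bar at (315,110), the hub at (375,162), the knob at (174,140) and the pivot at (232,133). I'll refine the wheel axis by fitting the housing and rim circles.

```bash
cat >> h.py <<'E'
def proj(name,P,s=None):
    p=ctrl.camera_params(name);P=np.asarray(P,float)
    if name=='wrist':
        s=s or ctrl.sense();T=np.eye(4);T[:3,:3]=s['orientation'];T[:3,3]=s['ee_pos']
        M=np.linalg.inv(T@np.array(p['hand_eye']));R,t=M[:3,:3],M[:3,3]
    else: R,t=np.array(p['R']),np.array(p['t'])
    return cv2.projectPoints(P,cv2.Rodrigues(R)[0],t,K(p),np.array(p['distortion'],float))[0][:,0]
E
python3 - <<'E'
from h import *
from scipy.ndimage import map_coordinates as mc
from scipy.optimize import minimize
s=ctrl.sense()
g=cv2.GaussianBlur(cv2.imread('pics/w0.png',0).astype(float),(0,0),1.2)
a=np.radians(np.arange(0,360,2))
def samp(x,y,r,z):
    q=proj('wrist',np.c_[x+r*np.cos(a),y+r*np.sin(a),0*a+z],s); return mc(g,[q[:,1],q[:,0]],order=1)
def sc(v,r,z): return -np.mean(np.clip(np.abs(samp(*v,r+.002,z)-samp(*v,r-.002,z)),0,60))
for r,z in((.066,.055),(.066,.058),(.092,.0255),(.092,.022)):
    best=min(((sc((x,y),r,z),x,y) for x in np.arange(.51,.54,.001) for y in np.arange(-.08,-.05,.001)))
    print(r,z,best)
E
```

```text
0.066 0.055 (np.float64(-36.96964968541284), np.float64(0.526), np.float64(-0.06399999999999999))Traceback (most recent call last):
  File "<stdin>", line 11, in <module>
  File "<stdin>", line 11, in <genexpr>
  File "<stdin>", line 9, in sc
  File "<stdin>", line 8, in samp
  File "h.py", line 21, in proj
    p=ctrl.camera_params(name);P=np.asarray(P,float)
ValueError: time passes only in moves, steps and waits
```

Axis is about (0.526, -0.064) and the bar direction about 27°; handle radius 61 mm and index radius 90 mm agree with the given sizes. I'll turn the tool so that tool x runs along the tangent, then descend behind the handle with the fingertips at z≈81 mm.

Emit:
apply_moves --plan '[[1,[2,-14,-15],[0,0,-0.12]],[1,[4,-28,-30],[0,0,-0.24]],[1,[6,-42,-45],[0,0,-0.36]],[1,[6,-42,-60],[0,0,-0.48]],[1,[6,-42,-75],[0,0,-0.6]]]'

```text
t: 3.48
ee_pos: [0.5529, -0.0108, 0.2204]
orientation: [[0.553, -0.833, 0.003], [-0.833, -0.553, 0.0], [0.001, -0.003, -1.0]]
wrist_force: [-0.1, -0.5, 0.7]
finger_gap: 0.0003
```

Emit:
apply_moves --plan '[[1,[0,0,-30],[0,0,-0.116]],[1,[0,0,-60],[0,0,-0.116]],[1,[0,0,-90],[0,0,-0.116]],[1,[0,0,-110],[0,0,-0.116]],[1,[0,0,-121],[0,0,-0.116]]]'

```text
t: 3.9
ee_pos: [0.5514, -0.0109, 0.0965]
orientation: [[0.453, -0.892, -0.001], [-0.892, -0.453, -0.001], [0.0, 0.001, -1.0]]
wrist_force: [-0.7, -0.3, 0.7]
finger_gap: -0.0
```

```bash
cat > way.py <<'E'
# contact model: prints pusher waypoints as shifts from the current pose
import sys
from h import *
from scipy.optimize import brentq
C=np.array([.526,-.064]); T0=27
def run(thetas, extra=0.0, z=.100):
    s=ctrl.sense(); R=np.array(s['orientation'])[:2,:2]; p=np.array(s['ee_pos'])
    u=R[:,0]/np.linalg.norm(R[:,0]); v=np.array([-u[1],u[0]])
    c=lambda a: C+.06*np.array([np.cos(np.radians(a)),np.sin(np.radians(a))])
    def gap(phi,th):
        d=c(th)-c(phi); q=np.abs([d@u,d@v])-[.011,.0145]
        return np.linalg.norm(np.maximum(q,0))+min(max(q),0)-.012
    print('t',round(s['t'],2),'pos',np.round(p*1e3,1),'F',np.round(s['wrist_force'],1))
    rows=[]
    for th in thetas:
        phi=brentq(gap,th+2,th+60,args=(T0+0*th if False else th,))
        t=np.r_[c(phi+extra),z]
        rows.append(np.round((t-p)*1e3).astype(int).tolist())
    print(rows)
    # handle angle implied if the pusher touches now
    phi=np.degrees(np.arctan2(*(p[:2]-C)[::-1])); print('phi',round(phi,1),'r',round(np.linalg.norm(p[:2]-C)*1e3,1))
if __name__=='__main__':
    a=[float(x) for x in sys.argv[1:]]
    run([T0-x for x in a])
E
python3 way.py -3 0 4 8 12 18 26 34 42 50
python3 - <<'E'
from h import *
im=ctrl.read_camera('wrist'); cv2.imwrite('pics/w1.png',im[:,:,::-1])
E
```

```text
t 3.9 pos [551.4 -10.9  96.5] F [-0.7 -0.3  0.7]
[[11, -5, 3], [14, -7, 3], [17, -10, 3], [20, -14, 3], [22, -17, 3], [26, -22, 3], [29, -29, 3], [32, -36, 3], [34, -42, 3], [34, -49, 3]]
phi 64.4 r 58.9
```

View pics/w1.png

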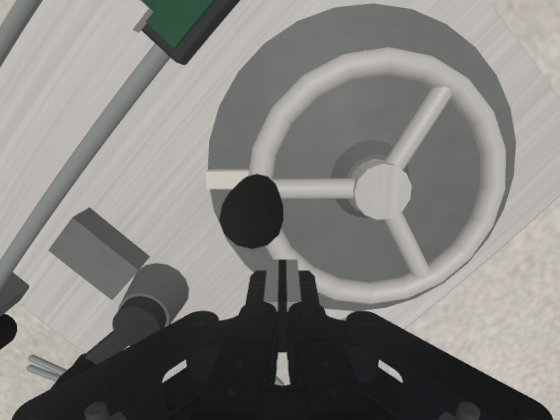

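The wrist view shows the closed fingertips at (283,275), just behind the handle at (252,211). The bar at (228,180) lines up with the spoke, and nothing is in the way. I'll use this frame as the reference for the end check and start pushing.

Emit:
apply_moves --plan '[[1,[11,-5,3],[0,0,0]],[1,[14,-7,3],[0,0,0]],[1,[17,-10,3],[0,0,0]],[1,[20,-14,3],[0,0,0]],[1,[22,-17,3],[0,0,0]]]'

```text
t: 4.37
ee_pos: [0.5733, -0.0283, 0.0991]
orientation: [[0.452, -0.892, -0.002], [-0.892, -0.452, -0.001], [-0.0, 0.002, -1.0]]
wrist_force: [-2.2, 1.0, 1.6]
finger_gap: 0.0003
```

```bash
python3 way.py 18 25 32 39 46
python3 - <<'E'
from h import *
im=ctrl.read_camera('wrist'); cv2.imwrite('pics/w2.png',im[:,:,::-1])
for q,z in(('wheel_handle',.084),('wheel_axis',.084)):
    for uv,p in tip('wrist',q)[:1]: print(q,uv,p,at_z('wrist',uv,z))
E
```

```text
t 4.37 pos [573.3 -28.3  99.1] F [-2.2  1.   1.6]
[[4, -5, 1], [7, -11, 1], [10, -17, 1], [11, -22, 1], [12, -28, 1]]
phi 37.1 r 59.2
wheel_handle [283.08  233.394] 0.81 [ 0.58398935 -0.04899943  0.084     ]
wheel_axis [415.128 257.502] 0.81 [ 0.52601363 -0.06500192  0.084     ]
```

The model agrees: handle measured at 14.5°, expected 15°, contact force about 2.4 N. Carrying on round.

Emit:
apply_moves --plan '[[1,[4,-5,1],[0,0,0]],[1,[7,-11,1],[0,0,0]],[1,[10,-17,1],[0,0,0]],[1,[11,-22,1],[0,0,0]],[1,[12,-28,1],[0,0,0]]]'

```text
t: 4.93
ee_pos: [0.5859, -0.0569, 0.1001]
orientation: [[0.452, -0.892, -0.0], [-0.892, -0.452, -0.001], [0.001, 0.001, -1.0]]
wrist_force: [-1.1, 3.6, 0.2]
finger_gap: 0.0001
```

```bash
python3 way.py 54 62 70 78 86
```

```text
t 4.93 pos [585.9 -56.9 100.1] F [-1.1  3.6  0.2]
[[0, -6, 0], [0, -13, 0], [-2, -22, 0], [-5, -30, 0], [-9, -39, 0]]
phi 6.8 r 60.3
```

Emit:
apply_moves --plan '[[1,[0,-6,0],[0,0,0]],[1,[0,-13,0],[0,0,0]],[1,[-2,-22,0],[0,0,0]],[1,[-5,-30,0],[0,0,0]],[1,[-9,-39,0],[0,0,0]]]'

```text
t: 5.35
ee_pos: [0.5775, -0.0965, 0.1003]
orientation: [[0.452, -0.892, 0.001], [-0.892, -0.452, -0.001], [0.001, -0.0, -1.0]]
wrist_force: [1.1, 2.2, -0.5]
finger_gap: -0.0
```

```bash
python3 way.py 94 102 110 118 126
```

```text
t 5.35 pos [577.5 -96.5 100.3] F [ 1.1  2.2 -0.5]
[[-6, -7, 0], [-13, -13, 0], [-19, -18, 0], [-26, -22, 0], [-32, -24, 0]]
phi -32.3 r 60.9
```

Emit:
apply_moves --plan '[[1,[-6,-7,0],[0,0,0]],[1,[-13,-13,0],[0,0,0]],[1,[-19,-18,0],[0,0,0]],[1,[-26,-22,0],[0,0,0]],[1,[-32,-24,0],[0,0,0]]]'

```text
t: 5.77
ee_pos: [0.5449, -0.1209, 0.1005]
orientation: [[0.452, -0.892, 0.002], [-0.892, -0.452, -0.001], [0.001, -0.001, -1.0]]
wrist_force: [2.9, 5.0, 0.1]
finger_gap: -0.0001
```

```bash
python3 way.py 134 142 150 158 166
```

```text
t 5.77 pos [ 544.9 -120.9  100.5] F [2.9 5.  0.1]
[[-7, -2, 0], [-15, -3, 0], [-23, -3, 0], [-33, -1, 0], [-44, 2, 0]]
phi -71.6 r 60.0
```

Emit:
apply_moves --plan '[[1,[-7,-2,0],[0,0,0]],[1,[-15,-3,0],[0,0,0]],[1,[-23,-3,0],[0,0,0]],[1,[-33,-1,0],[0,0,0]],[1,[-44,2,0],[0,0,0]]]'

```text
t: 6.18
ee_pos: [0.5005, -0.1189, 0.1006]
orientation: [[0.452, -0.892, 0.003], [-0.892, -0.452, -0.001], [0.002, -0.002, -1.0]]
wrist_force: [3.2, 0.1, -0.5]
finger_gap: -0.0002
```

```bash
python3 way.py 174 182 190 198 206;  python3 - <<'E'
from h import *
im=ctrl.read_camera('wrist'); cv2.imwrite('pics/w3.png',im[:,:,::-1])
for q,z in(('wheel_handle',.084),('wheel_axis',.084)):
    for uv,p in tip('wrist',q)[:1]:
        X=at_z('wrist',uv,z); print(q,uv,p,X,np.degrees(np.arctan2(X[1]+.064,X[0]-.526)))
E
```

```text
t 6.18 pos [ 500.5 -118.9  100.6] F [ 3.2  0.1 -0.5]
[[-8, 5, -1], [-15, 11, -1], [-21, 17, -1], [-26, 24, -1], [-29, 31, -1]]
phi -114.9 r 60.5
```

Emit:
apply_moves --plan '[[1,[-8,5,-1],[0,0,0]],[1,[-15,11,-1],[0,0,0]],[1,[-21,17,-1],[0,0,0]],[1,[-26,24,-1],[0,0,0]],[1,[-29,31,-1],[0,0,0]]]'

```text
t: 6.75
ee_pos: [0.4698, -0.0872, 0.0996]
orientation: [[0.452, -0.892, 0.001], [-0.892, -0.452, -0.001], [0.001, -0.0, -1.0]]
wrist_force: [3.8, -2.2, -0.8]
finger_gap: 0.0001
```

```bash
python3 way.py 214 222 230 238 246;  python3 - <<'E'
from h import *
im=ctrl.read_camera('top')
for q,z in(('wheel_handle',.084),('wheel_axis',.084)):
    for uv,p in tip('top',q)[:1]:
        X=at_z('top',uv,z); print(q,uv,p,X,np.degrees(np.arctan2(X[1]+.064,X[0]-.526)))
E
```

```text
t 6.75 pos [469.8 -87.2  99.6] F [ 3.8 -2.2 -0.8]
[[-1, 6, 0], [-3, 12, 0], [-4, 19, 0], [-4, 26, 0], [-3, 33, 0]]
phi -157.6 r 60.8
```

Emit:
apply_moves --plan '[[1,[-1,6,0],[0,0,0]],[1,[-3,12,0],[0,0,0]],[1,[-4,19,0],[0,0,0]],[1,[-4,26,0],[0,0,0]],[1,[-3,33,0],[0,0,0]]]'

```text
t: 7.32
ee_pos: [0.4662, -0.0536, 0.0994]
orientation: [[0.453, -0.891, -0.001], [-0.891, -0.453, -0.001], [0.0, 0.002, -1.0]]
wrist_force: [2.8, -4.4, -0.0]
finger_gap: 0.0002
```

```bash
python3 way.py 254 262 270 278 286
```

```text
t 7.32 pos [466.2 -53.6  99.4] F [ 2.8 -4.4 -0. ]
[[3, 8, 1], [7, 17, 1], [12, 26, 1], [18, 32, 1], [24, 38, 1]]
phi 170.1 r 60.7
```

Emit:
apply_moves --plan '[[1,[3,8,1],[0,0,0]],[1,[7,17,1],[0,0,0]],[1,[12,26,1],[0,0,0]],[1,[18,32,1],[0,0,0]],[1,[24,38,1],[0,0,0]]]'

```text
t: 7.73
ee_pos: [0.4901, -0.0149, 0.1]
orientation: [[0.454, -0.891, -0.003], [-0.891, -0.454, -0.001], [-0.0, 0.003, -1.0]]
wrist_force: [-2.4, -2.9, -0.0]
finger_gap: -0.0
```

```bash
python3 way.py 294 302 310 317 324;  python3 - <<'E'
from h import *
im=ctrl.read_camera('wrist')
for q,z in(('wheel_handle',.084),('wheel_axis',.084)):
    for uv,p in tip('wrist',q)[:1]:
        X=at_z('wrist',uv,z); print(q,uv,p,X,np.degrees(np.arctan2(X[1]+.064,X[0]-.526)))
E
```

```text
t 7.73 pos [490.1 -14.9 100. ] F [-2.4 -2.9 -0. ]
[[7, 3, 0], [14, 7, 0], [20, 9, 0], [27, 10, 0], [34, 11, 0]]
phi 126.2 r 60.8
wheel_handle [225.68  274.218] 0.58 [ 0.5157574  -0.00505916  0.084     ] 99.85827683508013
wheel_axis [260.792 144.396] 0.75 [ 0.52652505 -0.06483526  0.084     ] -57.846167697799665
```

Measured 99.9° against 101° expected. On to about 324°, slowing down.

Emit:
apply_moves --plan '[[1,[7,3,0],[0,0,0]],[1,[14,7,0],[0,0,0]],[1,[20,9,0],[0,0,0]],[1,[27,10,0],[0,0,0]],[1,[34,11,0],[0,0,0]]]'

```text
t: 8.3
ee_pos: [0.5257, -0.0036, 0.1]
orientation: [[0.454, -0.891, -0.001], [-0.891, -0.454, -0.0], [-0.0, 0.001, -1.0]]
wrist_force: [-2.7, 0.4, -0.1]
finger_gap: -0.0001
```

```bash
python3 way.py 330 336 341 345 348;  python3 - <<'E'
from h import *
im=ctrl.read_camera('wrist')
for q,z in(('wheel_handle',.084),('wheel_axis',.084)):
    for uv,p in tip('wrist',q)[:1]:
        X=at_z('wrist',uv,z); print(q,uv,p,X,np.degrees(np.arctan2(X[1]+.064,X[0]-.526)))
E
```

```text
t 8.3 pos [525.7  -3.6 100. ] F [-2.7  0.4 -0.1]
[[5, -1, 0], [12, -2, 0], [19, -3, 0], [24, -5, 0], [27, -7, 0]]
phi 90.3 r 60.4
wheel_handle [243.488 242.508] 0.94 [ 0.55058317 -0.01170644  0.084     ] 64.82181283046252
wheel_axis [354.312 161.616] 0.67 [ 0.52493388 -0.06450094  0.084     ] -154.83249876252387
```

Emit:
apply_moves --plan '[[1,[5,-1,0],[0,0,0]],[1,[12,-2,0],[0,0,0]],[1,[18,-3,0],[0,0,0]],[1,[22,-4,0],[0,0,0]],[1,[24,-5,0],[0,0,0]]]'

```text
t: 8.87
ee_pos: [0.5512, -0.0085, 0.1002]
orientation: [[0.454, -0.891, 0.001], [-0.891, -0.454, -0.0], [0.0, -0.001, -1.0]]
wrist_force: [-1.9, 0.7, 0.4]
finger_gap: -0.0
```

```bash
python3 way.py 350 353 356 358 360;  python3 - <<'E'
from h import *
im=ctrl.read_camera('wrist'); cv2.imwrite('pics/w4.png',im[:,:,::-1])
for q,z in(('wheel_handle',.084),('wheel_axis',.084),('index_mark',.0315)):
    for uv,p in tip('wrist',q)[:1]:
        X=at_z('wrist',uv,z); print(q,uv,p,X,np.degrees(np.arctan2(X[1]+.064,X[0]-.526)))
E
```

```text
t 8.87 pos [551.2  -8.5 100.2] F [-1.9  0.7  0.4]
[[4, -3, 0], [7, -5, 0], [10, -7, 0], [12, -8, 0], [14, -10, 0]]
phi 65.6 r 61.0
wheel_handle [263.424 233.394] 0.56 [ 0.56912231 -0.02462917  0.084     ] 42.39619102994862
wheel_axis [401.016 197.82 ] 0.58 [ 0.52413185 -0.06537074  0.084     ] -143.73091573631157
index_mark [208.488 176.484] 0.91 [ 0.60506355 -0.02155465  0.0315    ] 28.229176006858022
```

View pics/w4.png

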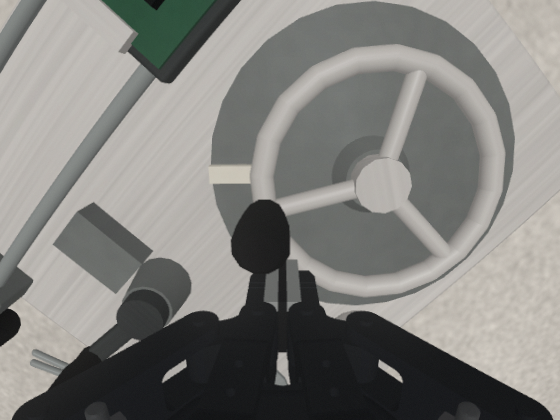

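The wrist picture shows the spoke running from (383,185) to (275,212), about 14° short of the bar at (230,174). Creeping to about 358°.

Emit:
apply_moves --plan '[[1,[3,-2,0],[0,0,0]],[1,[6,-4,0],[0,0,0]],[1,[9,-6,0],[0,0,0]],[1,[11,-7,0],[0,0,0]],[1,[12,-8,0],[0,0,0]]]'

```text
t: 9.48
ee_pos: [0.5632, -0.0166, 0.1004]
orientation: [[0.454, -0.891, 0.002], [-0.891, -0.454, -0.0], [0.001, -0.001, -1.0]]
wrist_force: [-2.4, 1.3, 0.5]
finger_gap: 0.0001
```

```bash
python3 way.py 357 358 359 360 361;  python3 - <<'E'
from h import *
from scipy.ndimage import map_coordinates as mc
im=ctrl.read_camera('wrist'); cv2.imwrite('pics/w5.png',im[:,:,::-1])
for q,z in(('wheel_handle',.084),('wheel_axis',.084),('index_mark',.0315)):
    for uv,p in tip('wrist',q)[:1]:
        X=at_z('wrist',uv,z); print(q,uv,p,X,np.degrees(np.arctan2(X[1]+.064,X[0]-.526)))
E
```

```text
t 9.48 pos [563.2 -16.6 100.4] F [-2.4  1.3  0.5]
[[-1, 0, 0], [0, 0, 0], [1, -1, 0], [2, -2, 0], [3, -2, 0]]
phi 51.9 r 60.2
wheel_handle [276.192 233.898] 0.84 [ 0.5761499  -0.03498783  0.084     ] 30.0497678329506
wheel_axis [411.32 224.28] 0.67 [ 0.52577017 -0.06548447  0.084     ] -98.80077112921147
index_mark [222.096 194.88 ] 0.74 [ 0.6062638  -0.02319737  0.0315    ] 26.946807527465268
```

View pics/w5.png

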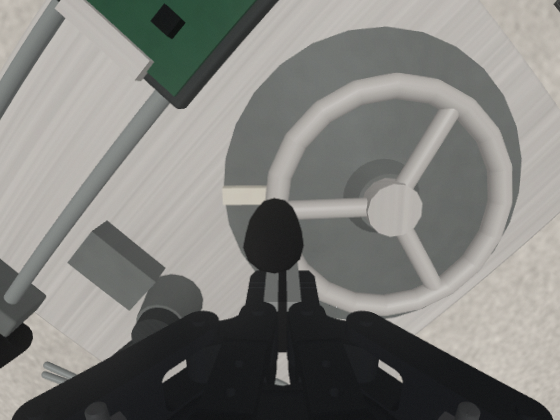

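About 2–3° are left. I'll back off to the reference pose and compare with the starting picture for an exact figure.

Emit:
apply_moves --plan '[[1,[-4,2,0],[0,0,0]],[1,[-8,4,-1],[0,0,0]],[1,[-12,6,-3],[0,0,0]],[1,[-12,6,-4],[0,0,0]],[1,[-12,6,-4],[0,0,0]]]'

```text
t: 10.1
ee_pos: [0.5509, -0.0103, 0.0965]
orientation: [[0.454, -0.891, 0.002], [-0.891, -0.454, -0.0], [0.001, -0.002, -1.0]]
wrist_force: [0.1, 0.8, 0.3]
finger_gap: -0.0001
```

```bash
cat > cmp.py <<'E'
# wheel angle in an image: profile of brightness on a circle r=38 mm, z=.055 around axis, shifted against reference w1
import sys
from h import *
from scipy.ndimage import map_coordinates as mc
R1=np.array([[.453,-.892,-.001],[-.892,-.453,-.001],[0,.001,-1]])
ref=dict(ee_pos=np.array([.5514,-.0109,.0965]),orientation=R1)
a=np.radians(np.arange(-180,180,.25))
def prof(img,s):
    g=cv2.GaussianBlur(img.astype(float),(0,0),1)
    out=[]
    for r in(.034,.038,.042,.046):
        q=proj('wrist',np.c_[.526+r*np.cos(a),-.064+r*np.sin(a),0*a+.052],s); out.append(mc(g,[q[:,1],q[:,0]],order=1))
    return np.mean(out,0)
s=ctrl.sense(); im=ctrl.read_camera('wrist'); cv2.imwrite(sys.argv[1],im[:,:,::-1])
p1=prof(cv2.imread('pics/w1.png',0),ref); p2=prof(cv2.imread(sys.argv[1],0),s)
A=np.degrees(a); m=(A>-150)&(A<60)
e=[(np.mean((np.roll(p2,-k)-p1)[m]**2),k*.25) for k in range(-60,61)]
print('t',s['t'],'pos',s['ee_pos'],'F',s['wrist_force'].round(1)); print('handle still to go, deg (ccw offset):',min(e), 'at0',e[60][0])
E
python3 cmp.py pics/w6.png; python3 way.py 357 358 359 360 361
```

```text
t 10.1 pos [ 0.55089222 -0.01029442  0.09645039] F [0.1 0.8 0.3]
handle still to go, deg (ccw offset): (np.float64(0.8595578411308971), 2.0) at0 58.73324513384162
t 10.15 pos [551.2 -10.3  96.6] F [ 1.  -1.1  0.2]
[[11, -6, 3], [12, -7, 3], [13, -7, 3], [14, -8, 3], [15, -9, 3]]
phi 64.8 r 59.3
```

2.0° left, with a very clean match, as the model predicted. Pushing the last bit, then backing off.

Emit:
apply_moves --plan '[[1,[8,-4,3],[0,0,0]],[1,[11,-6,3],[0,0,0]],[1,[13,-7,3],[0,0,0]],[1,[14,-8,3],[0,0,0]],[1,[14,-8,3],[0,0,0]]]'

```text
t: 10.57
ee_pos: [0.5657, -0.0186, 0.0995]
orientation: [[0.454, -0.891, 0.003], [-0.891, -0.454, -0.0], [0.001, -0.002, -1.0]]
wrist_force: [-0.5, -0.7, 0.0]
finger_gap: -0.0
```

Emit:
apply_moves --plan '[[1,[-4,2,0],[0,0,0]],[1,[-8,4,-1],[0,0,0]],[1,[-14,7,-3],[0,0,0]],[1,[-14,7,-4],[0,0,0]],[1,[-14,7,-4],[0,0,0]]]'

```text
t: 10.98
ee_pos: [0.551, -0.0114, 0.0953]
orientation: [[0.454, -0.891, 0.002], [-0.891, -0.454, -0.0], [0.001, -0.002, -1.0]]
wrist_force: [0.0, -0.1, 0.5]
finger_gap: 0.0001
```

```bash
python3 cmp.py pics/w7.png
```

```text
t 10.9833 pos [ 0.5509971 -0.0113577  0.0953176] F [ 0.  -0.1  0.5]
handle still to go, deg (ccw offset): (np.float64(1.7122548608549746), -0.75) at0 11.6164865078837
```

The wheel is at +0.75° of exactly one turn, which is good, so I'll leave it. On to the clamp: lift and go behind the knob on its counter-clockwise side.

Emit:
apply_moves --plan '[[1,[0,0,30],[0,0,0]],[1,[3,15,50],[0,0,0]],[1,[12,52,50],[0,0,0]],[1,[22,90,50],[0,0,0]],[1,[32,127,50],[0,0,0]]]'

```text
t: 11.45
ee_pos: [0.584, 0.117, 0.1466]
orientation: [[0.453, -0.891, 0.004], [-0.891, -0.453, 0.001], [0.001, -0.004, -1.0]]
wrist_force: [0.9, -0.7, -0.8]
finger_gap: 0.0003
```

Run:
```python
from h import *
s=ctrl.sense();im=ctrl.read_camera('wrist'); cv2.imwrite('pics/w8.png',im[:,:,::-1])
print(s['t'],s['ee_pos'],s['dq'].round(1))
for q,z in(('clamp_knob',.078),('clamp_pivot',.078),('wheel_axis',.084)):
    for uv,p in tip('wrist',q)[:1]: print(q,uv,p,at_z('wrist',uv,z))
```

```text
11.45 [0.58403945 0.11696244 0.14656231] [ 34.5  17.6  25.    0.2  -7.9 -33.7]
clamp_knob [219.408 201.6  ] 0.56 [0.62804639 0.11761132 0.078     ]
clamp_pivot [288.68 146.58] 0.68 [0.60586652 0.06937281 0.078     ]
```

View pics/w8.png

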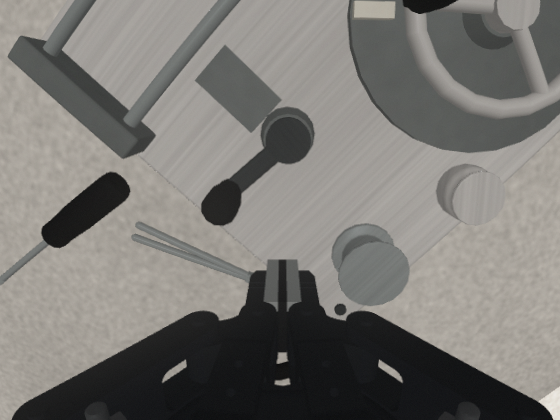

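The wrist picture shows the knob at (222,203) and the pivot at (288,138), with the fingertips behind the knob and clear of it. The spool and tin are lower. The measurements match the geometry: lever angle about 0.16 rad.

```bash
sed -e 's/C=.*; T0=27/C=np.array([.6058,.0693]); T0=65/' -e 's/\.06\*np/.05*np/' -e 's/-\.012$/-.010/' -e 's/z=\.100/z=.091/' way.py > way2.py; grep -n "C=\|\.05\*\|\.010" way2.py; python3 way2.py -4 0 6 12 18
```

```text
5:C=np.array([.6058,.0693]); T0=65
9:    c=lambda a: C+.05*np.array([np.cos(np.radians(a)),np.sin(np.radians(a))])
12:        return np.linalg.norm(np.maximum(q,0))+min(max(q),0)-.010
t 11.65 pos [583.5 116.7 145.2] F [-0.5 -0.7 -0.9]
[[12, 2, -54], [16, 2, -54], [21, 3, -54], [27, 2, -54], [34, 1, -54]]
phi 115.2 r 52.4
```

Emit:
apply_moves --plan '[[1,[0,0,-20],[0,0,0]],[1,[0,0,-40],[0,0,0]],[1,[0,0,-52],[0,0,0]],[1,[0,0,-56],[0,0,0]],[1,[0,0,-56],[0,0,0]]]'

```text
t: 12.07
ee_pos: [0.5827, 0.1155, 0.0882]
orientation: [[0.455, -0.89, 0.0], [-0.89, -0.455, -0.002], [0.001, 0.0, -1.0]]
wrist_force: [0.0, 0.6, -0.3]
finger_gap: -0.0001
```

```bash
python3 way2.py -4 0 6 12 18
```

```text
t 12.07 pos [582.7 115.5  88.2] F [ 0.   0.6 -0.3]
[[13, 3, 3], [16, 3, 3], [22, 4, 3], [28, 4, 3], [35, 2, 3]]
phi 116.5 r 51.7
```

Emit:
apply_moves --plan '[[1,[8,2,3],[0,0,0]],[1,[16,3,3],[0,0,0]],[1,[22,4,3],[0,0,0]],[1,[28,4,3],[0,0,0]],[1,[35,2,3],[0,0,0]]]'

```text
t: 12.48
ee_pos: [0.6181, 0.1176, 0.0915]
orientation: [[0.455, -0.89, -0.0], [-0.89, -0.455, -0.002], [0.001, 0.001, -1.0]]
wrist_force: [-3.3, 0.3, 0.3]
finger_gap: 0.0001
```

```bash
python3 way2.py 25 32 39 46 53
```

```text
t 12.48 pos [618.1 117.6  91.5] F [-3.3  0.3  0.3]
[[7, -2, 0], [14, -6, 0], [19, -10, 0], [24, -14, 0], [28, -19, 0]]
phi 75.7 r 49.8
```

Emit:
apply_moves --plan '[[1,[7,-2,0],[0,0,0]],[1,[14,-6,0],[0,0,0]],[1,[19,-10,0],[0,0,0]],[1,[24,-14,0],[0,0,0]],[1,[28,-19,0],[0,0,0]]]'

```text
t: 12.9
ee_pos: [0.6466, 0.0982, 0.0913]
orientation: [[0.455, -0.89, -0.0], [-0.89, -0.455, -0.001], [0.001, 0.001, -1.0]]
wrist_force: [-2.2, 1.1, 0.1]
finger_gap: -0.0003
```

```bash
python3 way2.py 58 63 67 70 73 76 79 82
python3 - <<'E'
from h import *
im=ctrl.read_camera('wrist')
for uv,p in tip('wrist','clamp_knob')[:1]:
    X=at_z('wrist',uv,.078); print(uv,p,X,np.degrees(np.arctan2(X[1]-.0693,X[0]-.6058)))
E
```

```text
t 12.9 pos [646.6  98.2  91.3] F [-2.2  1.1  0.1]
[[2, -3, 0], [4, -6, 0], [5, -9, 0], [6, -11, 0], [7, -13, 0], [7, -15, 0], [8, -17, 0], [8, -19, 0]]
phi 35.3 r 50.0
[286.216 236.292] 0.78 [0.6559563  0.07729851 0.078     ] 9.060760964779352
```

Expected 12°, seen at about 9–10°. Creeping towards the stop while watching the force.

Emit:
apply_moves --plan '[[1,[2,-3,0],[0,0,0]],[1,[4,-6,0],[0,0,0]],[1,[5,-9,0],[0,0,0]],[1,[6,-11,0],[0,0,0]],[1,[6,-12,0],[0,0,0]]]'

```text
t: 13.42
ee_pos: [0.6529, 0.0854, 0.0914]
orientation: [[0.455, -0.891, 0.0], [-0.891, -0.455, -0.002], [0.002, 0.001, -1.0]]
wrist_force: [-1.8, 1.8, 0.0]
finger_gap: -0.0006
```

```bash
python3 way2.py 72 74 76 78 80 82
python3 - <<'E'
from h import *
im=ctrl.read_camera('wrist')
for uv,p in tip('wrist','clamp_knob')[:1]:
    X=at_z('wrist',uv,.078); print(uv,p,X,np.degrees(np.arctan2(X[1]-.0693,X[0]-.6058)))
E
```

```text
t 13.42 pos [652.9  85.4  91.4] F [-1.8  1.8  0. ]
[[0, 0, 0], [1, -1, 0], [1, -3, 0], [1, -4, 0], [2, -5, 0], [2, -7, 0]]
phi 18.9 r 49.8
[299.6   236.712] 0.73 [0.65692229 0.06271729 0.078     ] -7.337256995285909
```

Emit:
apply_moves --plan '[[1,[0,-1,0],[0,0,0]],[1,[1,-2,0],[0,0,0]],[1,[1,-3,0],[0,0,0]],[1,[1,-4,0],[0,0,0]],[1,[1,-4,0],[0,0,0]]]'

```text
t: 13.93
ee_pos: [0.6545, 0.0815, 0.0916]
orientation: [[0.455, -0.891, 0.001], [-0.891, -0.455, -0.001], [0.002, -0.001, -1.0]]
wrist_force: [-0.3, 0.9, -1.0]
finger_gap: -0.0002
```

Emit:
apply_moves --plan '[[1,[0,-1,0],[0,0,0]],[1,[0,-1,0],[0,0,0]],[1,[0,-2,0],[0,0,0]],[1,[0,-2,0],[0,0,0]],[1,[0,-2,0],[0,0,0]]]'

```text
t: 14.35
ee_pos: [0.6546, 0.0794, 0.0917]
orientation: [[0.455, -0.891, 0.002], [-0.891, -0.455, -0.001], [0.002, -0.001, -1.0]]
wrist_force: [-0.4, 2.5, -0.0]
finger_gap: 0.0002
```

Run:
```python
from h import *
im=ctrl.read_camera('wrist');cv2.imwrite('pics/w9.png',im[:,:,::-1])
for uv,p in tip('wrist','clamp_knob')[:1]:
    X=at_z('wrist',uv,.078); print(uv,p,X,np.degrees(np.arctan2(X[1]-.0693,X[0]-.6058)))
```

Emit:
apply_moves --plan '[[1,[0,-1,0],[0,0,0]],[1,[0,-1,0],[0,0,0]],[1,[0,-2,0],[0,0,0]],[1,[0,-2,0],[0,0,0]],[1,[0,-2,0],[0,0,0]]]'

```text
t: 14.87
ee_pos: [0.6546, 0.0787, 0.0917]
orientation: [[0.455, -0.891, 0.002], [-0.891, -0.455, 0.0], [0.001, -0.002, -1.0]]
wrist_force: [-1.3, 8.2, -0.7]
finger_gap: -0.0003
```

The force is up to 8 N and the tool was held short, so this looks like the stop. One more small press to confirm.

Emit:
apply_moves --plan '[[1,[0,-1,0],[0,0,0]],[1,[0,-2,0],[0,0,0]],[1,[0,-2,0],[0,0,0]],[1,[0,-3,0],[0,0,0]],[1,[0,-3,0],[0,0,0]]]'

```text
t: 15.28
ee_pos: [0.6546, 0.0783, 0.0917]
orientation: [[0.455, -0.89, 0.003], [-0.89, -0.455, 0.003], [-0.001, -0.004, -1.0]]
wrist_force: [-3.0, 13.7, -0.1]
finger_gap: -0.0001
```

Run:
```python
from h import *
s=ctrl.sense();print(s['ee_pos'],s['wrist_force'])
```

```text
[0.65461654 0.07827912 0.09170925] [-2.97958693 13.67395408 -0.10512124]
```

Hard stop confirmed (13.7 N, no motion). Backing off, lifting, and going clear.

Emit:
apply_moves --plan '[[1,[-1,6,0],[0,0,0]],[1,[-3,14,0],[0,0,0]],[1,[-5,20,10],[0,0,0]],[1,[-5,20,45],[0,0,0]],[1,[-5,20,80],[0,0,0]]]'

```text
t: 15.7
ee_pos: [0.6484, 0.0981, 0.1717]
orientation: [[0.456, -0.89, -0.0], [-0.89, -0.456, 0.001], [-0.001, -0.0, -1.0]]
wrist_force: [0.5, 0.8, 0.6]
finger_gap: -0.0001
```

Emit:
apply_moves --plan '[[1,[-5,0,35],[0,0,0]],[1,[-25,20,60],[0,0,0]],[1,[-45,50,80],[0,0,0]],[1,[-60,80,90],[0,0,0]],[1,[-75,100,100],[0,0,0]]]'

```text
t: 16.12
ee_pos: [0.5727, 0.1997, 0.2744]
orientation: [[0.456, -0.89, 0.002], [-0.89, -0.456, 0.002], [-0.001, -0.003, -1.0]]
wrist_force: [-0.2, 1.3, -0.6]
finger_gap: -0.0001
```

Emit:
apply_moves --plan '[[1,[-10,35,0],[0,0,0]],[1,[-20,70,0],[0,0,0]],[1,[-30,105,0],[0,0,0]],[1,[-30,105,0],[0,0,0]],[1,[-30,105,0],[0,0,0]]]'

```text
t: 16.53
ee_pos: [0.5419, 0.3064, 0.2751]
orientation: [[0.459, -0.889, 0.003], [-0.889, -0.459, 0.002], [-0.0, -0.003, -1.0]]
wrist_force: [-0.1, -0.4, 0.7]
finger_gap: 0.0002
```

Run:
```python
from h import *
s=ctrl.sense();print(s['t'],s['ee_pos'],s['wrist_force'],s['dq'].round(1))
im=ctrl.read_camera('top');a=im[110:310,150:430,::-1]
cv2.imwrite('pics/topend.png',cv2.resize(a,None,fx=2.85,fy=2.85,interpolation=cv2.INTER_CUBIC))
for q,z in(('wheel_handle',.084),('clamp_knob',.078),('tin',.012),('spool',.012),('flux',0)):
    for uv,p in tip('top',q)[:2]: print(q,uv,round(p,2),at_z('top',uv,z))
```

```text
16.5333 [0.54194205 0.30642127 0.27507895] [-0.07955238 -0.39471821  0.65164784] [-2.4 -0.3 -0.7  0.1  0.1  0.9]
wheel_handle [306.6   198.786] 0.72 [ 0.57681975 -0.03746313  0.084     ]
tin [278.6   250.782] 0.47 [0.46343838 0.04052265 0.012     ]
tin [246.176 238.392] 0.33 [0.50211286 0.1210257  0.012     ]
spool [246.008 236.88 ] 0.7 [0.50606462 0.12119433 0.012     ]
flux [381.696 200.508] 0.6 [ 0.57550474 -0.2424672   0.        ]
```

View pics/topend.png

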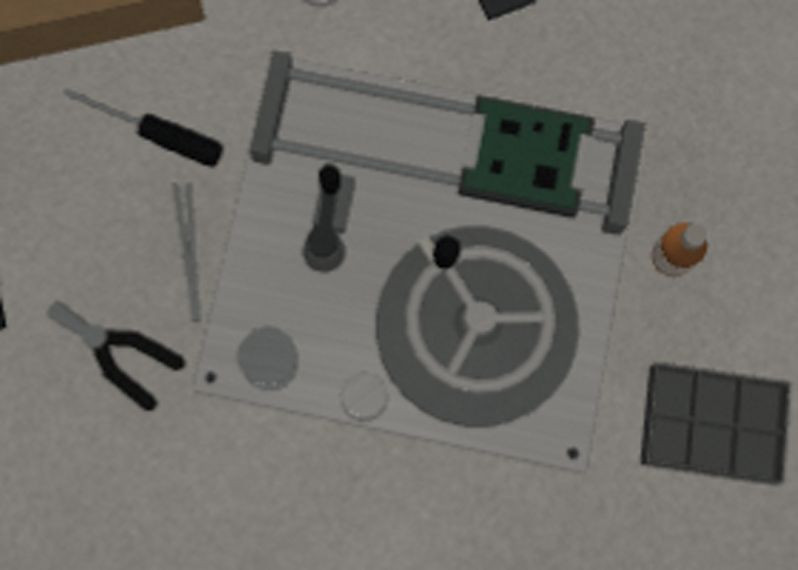

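The top view shows the handle at (447,250) by the bar, as at the start. The board has moved one step, the lever is over the block with its knob at (330,178), the loose things haven't moved, and the arm is clear.

```bash
python3 -c "
from rig import ctrl
print(ctrl.close_job())"
```

```text
the job is handed in; nothing more can be done
None
```

I pushed the wheel clockwise through one full turn with the closed fingertips, then pushed the clamp lever over to its stop. I backed the arm clear and handed the job in at about 16.8 s.

- **Wheel:** compared with the starting wrist picture, the handle stopped about 0.75° past exactly one turn. The final top view shows it still at the index bar and the board moved on by one step.
- **Clamp:** the stop was confirmed by force. It rose from about 2 N to 13.7 N while the fingertips stopped moving, and the top view shows the lever fully over.
- **Surroundings:** the loose things are where they were, and the highest wrist force I read was about 14 N.
- **Checks that failed or disagreed:**
  - The network found no knob in the wrist picture near the stop or in the final top picture, so the clamp result rests on the force and the viewed picture.
  - Two handle checks halfway round also returned nothing because the arm hid the handle.
  - One script stopped with an error partway through fitting the wheel's axis, but later measurements agreed with the value it had found.

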